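# Set a bench mill's gap collar and speed knob

### The job

Set the bench mill up for the next sample: click its numbered gap collar round until it rests with the 4 at the index arrow on the front of the fixed head, and turn the speed knob until its pointer nose lines up with the little sliding marker clipped on the rim of its dial. Leave the jars, dish, vial and flask round it standing where they are.

Things in the scene. Friction and masses are not known exactly. Their poses are not given: they have to be found in the camera images.
- mill: grey bench disc mill, fixed, 160 mm deep (x), 244 mm wide (y), flat top plate at z = 133 mm; origin at the centre of its underside, x to its back, y to its left, z up; its front (chute with a small beaker, rocker switch) looks to -x. On top: left the grinding head with the gap collar (axis at x = 0, y = +50 mm), right the speed knob (axis at x = 0, y = -70 mm)
- gap_collar (a joint): angle of the gap collar, rad, growing anticlockwise seen from above; vertical axis. It clicks from number to number (0 to 9), 24 degrees apart: the value is 0.419 x the number that stands at the index arrow, 0 to 3.77. A click takes about 0.2 N m; left near a number it snaps into that click
- collar_grip (a point): point on the gap collar's axis at the height to grip, 178 mm above the worktop. The collar is an aluminium dial: a flat skirt 100 mm across with its top at 156 mm, engraved with the numbers 0 to 9, and on it a knurled round grip 60 mm across, from 156 to 187 mm, with a feed throat in its middle; nothing stands above it
- collar_4 (a point): where the radial line of the collar's number 4 lies, 55 mm from the axis (5 mm outside the skirt's edge); turns with the collar
- collar_index (a point): the engraved index arrow on the fixed head's rim in front of the collar, 55 mm from the collar's axis
- speed_knob (a joint): angle of the speed knob, rad, 0 to 5.24, growing clockwise seen from above; vertical axis, no clicks, it stays where it is left. A low pointer nose at one end of its bar (a white line on the bar's top runs to that end) sweeps over an aluminium dial plate 76 mm across, whose top is 136 mm above the worktop
- knob_grip (a point): point on the speed knob's axis, 161 mm above the worktop; its x axis runs along the bar towards the pointer. The black knob has a 45 mm round foot and on it an upright bar grip 44 mm long, 12 mm thick, its top at 171 mm
- knob_pointer (a point): tip of the knob's pointer nose, 30 mm from the knob's axis
- rider_mark (a point): the point over the dial, 30 mm from the knob's axis, at which the small brass marker's nose points. The marker (10 x 8 mm, 5 mm high) is clipped on the dial plate's rim and stays put; with the pointer at the marker this point and knob_pointer coincide
- sample_vial: sample vial with a white cap, 25 mm across, 55 mm tall, close to the right side of the mill; origin at the centre of its underside
- dish: covered petri dish, 96 mm across, 17 mm tall, front right of the mill; origin at the centre of its underside
- powder_jar: screw-cap powder jar 67 mm across, 118 mm tall, behind the mill; origin at the centre of its underside
- grey_jar: squarish jar with a grey cap, 70 mm across, 139 mm tall, behind the mill; origin at the centre of its underside
- flask: stoppered conical flask 63 mm across, 115 mm tall, back right; origin at the centre of its underside

How it is judged (in metres and radians):
At the end, for the whole second after the job is handed in: The gap collar rests in the click of number 4 (within 0.12 rad, 7 degrees, of 1.676 rad), the speed knob's pointer stands at the marker (tip within 5 mm, about 9.5 degrees, of the marked point), and both are at rest (value of joint gap_collar between 1.556 and 1.796 rad and velocity of joint gap_collar between -0.1 and 0.1 rad/s and horizontal distance between knob_pointer and rider_mark below 0.005 m and velocity of joint speed_knob between -0.1 and 0.1 rad/s); the robot touches nothing.
It fails at once if the vial, the dish or the flask is shifted more than 20 mm or tipped over (distance of any of sample_vial, dish, flask from where it was at the start of the episode above 0.02 m or angle between any of sample_vial, dish, flask's own z axis and vertical above 0.35 rad).
It fails at once if a jar is shifted more than 20 mm or tipped over (distance of any of powder_jar, grey_jar from where it was at the start of the episode above 0.02 m or angle between any of powder_jar, grey_jar's own z axis and vertical above 0.35 rad).
It also fails if it takes over 51 s, if anything falls off the work surface, if the arm or the gripper's body presses on something with over 40 N, if the wrist force passes 120 N, or if a joint passes its speed limit or range.

### The arm

A 6-joint arm with a two-finger parallel gripper is mounted at the origin on the work surface; the furniture and walls round the work are solid. World frame = base frame: x ahead of the robot, y to its left, z up, the work surface at z = 0. Lengths are in m, angles in degrees, forces in N, time in s.
With the tool pointing down it reaches from about 0.375 to 0.9 m from the base axis. Payload 3.1 kg.
Tool frame: the origin (TCP) lies on the centre line of the jaws, within the pads' length; the fingertips stand 11 mm ahead of it and the grasp point (between the pads) lies 8 mm behind it; z points along the fingers, y is the line along which they close (so a half turn about z gives the same grasp; the last joint's range is limited). The gripper opens to 87 mm and grips with 3 to 60 N. Pads are 19 mm wide; open, the fingers measure 117 mm over their backs; the gripper's body (75 mm by 190 mm) begins 51 mm behind the grasp point.
Start: joints at [-82.477, 30.224, 82.088, -0, 67.689, -10.227], TCP at [0.191, -0.595, 0.234] pointing down, gripper open.
Joint ranges: [-176.69, 176.69], [-43.24, 126.21], [12.49, 139.97], [-82, 262], [0, 151.66], [-163.58, 163.58]. Speed limits (degrees/s): [159.86, 159.86, 180, 180, 180, 180].

### API

Orientations are given as a 3x3 rotation matrix whose columns are the frame's x, y, z axes.
In Python, from rig import * gives the robot as it stands.
- The arm moves only by the shell command python3 -m inch 'ROWS'. ROWS is JSON, a list of rows, each an object of numbers: "gripper": the opening in per cent of the stroke, from 0 (shut) to 100 (fully open); "dx", "dy", "dz": the shift along the tool's x, y, z in mm; "turn": the turn about the tool's z in rad. A call has 1 to 12 rows; each row is the pose to reach, as a shift and turn from the pose commanded when the call began, along the tool's axes at that moment; what a row does not reach only later rows make up. A row lasts 1/10 s, in which the tool goes at most 50 mm and 8.59 degrees, less where a joint would pass 70% of its speed; a pose out of reach is approached as far as the arm can. A call with a gripper value outside its range is refused whole. The fingers move at their own pace and stop on an object; the grip force is fixed at half the most. Time passes only in rows, so rows that repeat a pose let the fingers close. It gives the time, the measured TCP pose, the force and the opening at its end, in the units of the state.
- read_state(): the state, without advancing time (a new reading comes with each control period).
- capture(name): name is "scene" or "top" or "wrist"; returns the picture (400x640x3 uint8, red, green, blue); there is no depth.
- get_calibration(name): a dict with "camera_matrix" (3x3 intrinsics, pixels), "world_to_cam" (4x4, takes a point from world to camera coordinates); the wrist camera has in their place "T_tool_cam" (4x4, takes a point from camera to tool coordinates, whose origin is the TCP and whose axes are the flange's). Camera axes: x right, y down, z forward; pixel columns grow to the right and rows downward; lengths in m; the calibration is good to about 2 mm. The wrist camera is an equidistant fisheye: a pixel r from the principal point sees the ray r / f radians off the axis. A picture is of the moment at which its call begins: read the wrist's pose just before it. get_calibration takes no time and is no camera call.
- hand_in(): hands the job in, once; it reports no verdict.
Trained networks look in the newest picture that a camera, given by its name, has taken for a name from the list of things; names that differ only in an ending like _2 or _b are one class to them, and where a whole thing is asked for, a point or a joint stands for the part that bears it (a point fixed in the world has none). Each returns a list of dicts, best first, with "score" (0 to 1); they miss things now and then, are a little off and sometimes report something else, mostly with a low value. They report only what shows in the picture. A call takes as long as a camera call.
- recognise(camera, query): "extent" ([centre column, centre row, width, height] in pixels, round what is visible of it).
The state is a dict: "time_s": time; "joint_positions": joint angles; "qvel": joint speeds; "tau": joint torques, N m; "position": TCP position; "tcp_rot": TCP orientation; "force": force on the tool from outside, world axes, zero at the start; "moment": the same for the moment, N m; "opening": opening from 0.0 (shut) to 1.0 (fully open).
Only numpy, scipy, OpenCV 4.12 (cv2) and the standard library are available. Lean on these libraries where they do the work, as an engineer would, in place of code of your own. Each camera call takes 0.05 s, during which the arm holds its last target. There are 200 camera calls.

## Working session

There is one attempt and no reset: what is moved stays moved. The work goes in short steps, Python scripts to look and compute and a shell command to move; the robot and the scene stay as the last step left them, time stands still between calls to the robot, and variables do not carry over. Pictures are saved under pics/ and viewed, on a budget of 10 in all, crops included, one or two more only if the job needs it, and the job is handed in when it is done.

```bash
ls; mkdir -p pics; python3 - <<'E'
from rig import *
import cv2,numpy as np
s=read_state();print(s['position'],s['tcp_rot'],s['opening'])
for n in ["scene","top"]:
    im=capture(n);cv2.imwrite(f"pics/{n}0.png",im[:,:,::-1])
    c=get_calibration(n);print(n,np.round(c['camera_matrix'],1).tolist(),np.round(c['world_to_cam'],4).tolist())
    for q in ["mill","gap_collar","speed_knob","collar_4","collar_index","rider_mark","knob_pointer"]:
        print(q,[(d['score'],np.round(d['extent']).tolist()) for d in recognise(n,q)[:2]])
a=cv2.imread("pics/scene0.png");b=cv2.imread("pics/top0.png")
cv2.imwrite("pics/both0.png",cv2.resize(np.vstack([a,b]),(480,600)))
print(get_calibration("wrist"))
E
```

```text
pics
[ 0.190476   -0.59453348  0.2325723 ] [[ 9.52379148e-01  3.04916130e-01 -3.33008154e-04]
 [ 3.04916131e-01 -9.52376826e-01  2.12926477e-03]
 [ 3.32097927e-04 -2.12940693e-03 -9.99997678e-01]] 0.9989654132120054
scene [[454.4, 0.0, 318.4], [0.0, 454.4, 207.0], [0.0, 0.0, 1.0]] [[-0.4817, -0.8763, -0.0003, 0.1964], [-0.6538, 0.3597, -0.6657, 0.467], [0.5835, -0.3205, -0.7462, 0.7912], [0.0, 0.0, 0.0, 1.0]]
mill [(0.8, [308.0, 246.0, 110.0, 114.0])]
gap_collar [(0.91, [291.0, 229.0, 48.0, 39.0]), (0.63, [340.0, 209.0, 21.0, 25.0])]
speed_knob [(0.56, [338.0, 208.0, 18.0, 25.0])]
collar_4 [(0.8, [291.0, 229.0, 47.0, 45.0])]
collar_index [(0.81, [307.0, 254.0, 114.0, 129.0])]
rider_mark []
knob_pointer [(0.72, [341.0, 209.0, 17.0, 21.0])]
top [[480.6, 0.0, 325.8], [0.0, 480.6, 190.2], [0.0, 0.0, 1.0]] [[-0.0118, -0.9997, 0.0217, -0.0588], [-0.9953, 0.0096, -0.0964, 0.5238], [0.0961, -0.0227, -0.9951, 1.072], [0.0, 0.0, 0.0, 1.0]]
mill [(0.78, [314.0, 216.0, 117.0, 115.0])]
gap_collar []
speed_knob [(0.7, [347.0, 200.0, 22.0, 25.0])]
collar_4 [(0.94, [287.0, 201.0, 47.0, 48.0]), (0.47, [382.0, 192.0, 16.0, 12.0])]
collar_index [(0.81, [314.0, 215.0, 117.0, 117.0])]
rider_mark []
knob_pointer [(0.72, [346.0, 198.0, 17.0, 18.0]), (0.5, [239.0, 120.0, 34.0, 42.0])]
{'camera_matrix': array([[309.70691629,   0.        , 322.23799208],
       [  0.        , 309.70691629, 202.26742634],
       [  0.        ,   0.        ,   1.        ]]), 'T_tool_cam': array([[-7.89591885e-05, -9.66445175e-01, -2.56872959e-01,
         7.02636604e-02],
       [ 9.99999519e-01,  1.74827432e-04, -9.65147441e-04,
         1.14322757e-03],
       [ 9.77670528e-04, -2.56872912e-01,  9.66444697e-01,
        -1.51537567e-01],
       [ 0.00000000e+00,  0.00000000e+00,  0.00000000e+00,
         1.00000000e+00]])}
```

```bash
cat > h.py <<'E'
import numpy as np,cv2
from rig import *
def pix2w(n,u,v,z,s=None):
    "intersect the pixel's ray with the plane at height z"
    c=get_calibration(n);K=c['camera_matrix']
    d=np.array([(u-K[0,2])/K[0,0],(v-K[1,2])/K[1,1]])
    if n=='wrist':
        r=np.hypot(*d);d3=np.array([*(d/r*np.sin(r)),np.cos(r)]) if r>0 else np.array([0,0,1.])
        T=np.eye(4);T[:3,:3]=s['tcp_rot'];T[:3,3]=s['position'];T=T@c['T_tool_cam']
    else:
        d3=np.array([*d,1]);T=np.linalg.inv(c['world_to_cam'])
    o=T[:3,3];w=T[:3,:3]@d3
    return o+w*(z-o[2])/w[2]
def w2pix(n,p,s):
    c=get_calibration(n);K=c['camera_matrix']
    T=np.eye(4);T[:3,:3]=s['tcp_rot'];T[:3,3]=s['position'];T=T@c['T_tool_cam']
    q=np.linalg.inv(T)@np.array([*p,1]);t=np.arctan2(np.hypot(q[0],q[1]),q[2])
    e=q[:2]/max(np.hypot(q[0],q[1]),1e-9)*t
    return K[0,0]*e+K[:2,2]
E
python3 - <<'E'
from h import *
print('collar',pix2w('top',287,201,.160),'knob',pix2w('top',346.5,199,.155))
print('scene collar',pix2w('scene',291,229,.165),'knob',pix2w('scene',339,209,.155))
b=cv2.imread("pics/top0.png")
cv2.imwrite("pics/topc.png",cv2.resize(b[90:290,220:420],(600,600),interpolation=cv2.INTER_CUBIC))
E
```

```text
collar [0.48916715 0.01630337 0.16      ] knob [ 0.49236275 -0.10300046  0.155     ]
scene collar [0.48777434 0.02103296 0.165     ] knob [ 0.49496831 -0.09953473  0.155     ]
```

View pics/topc.png

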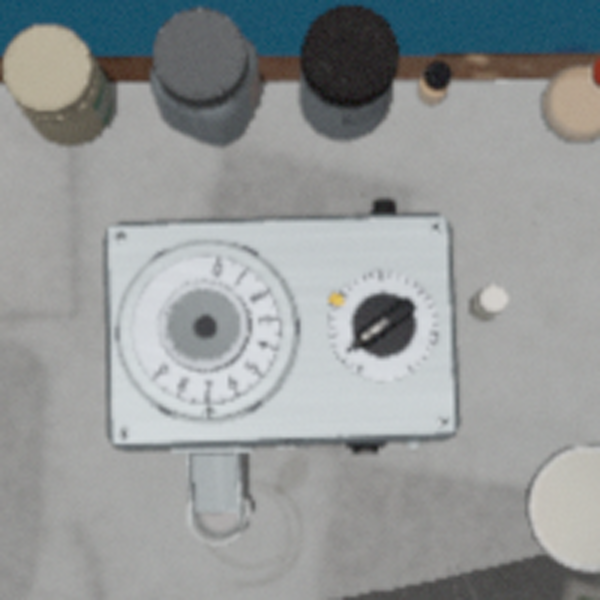

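The crop shows 7 at the index arrow (208,408). The collar therefore has to go clockwise by 3 clicks (72°, positive turn of the tool). The knob's pointer is at (350,347) and the brass marker at (337,299), about 60° clockwise of it. I'll move above the mill for a close look.

```bash
python3 -m inch '[{"dx":40,"dy":-38,"turn":-0.15,"gripper":100},{"dx":80,"dy":-76,"turn":-0.3},{"dx":120,"dy":-114,"turn":-0.45},{"dx":160,"dy":-151,"turn":-0.6},{"dx":200,"dy":-189,"turn":-0.75},{"dx":240,"dy":-227,"turn":-0.9},{"dx":280,"dy":-265,"turn":-1.05},{"dx":315,"dy":-298,"turn":-1.2},{"dx":350,"dy":-331,"turn":-1.35},{"dx":385,"dy":-364,"turn":-1.5},{"dx":420,"dy":-397,"turn":-1.65},{"dx":452,"dy":-427,"turn":-1.8}]' && python3 -m inch '[{"dx":0},{"dx":0},{"dx":0}]'; python3 - <<'E'
from h import *
s=read_state();print(s['time_s'],s['position'],np.round(s['tcp_rot'],3).tolist(),np.round(s['joint_positions'],1))
im=capture("wrist");cv2.imwrite("pics/w1.png",im[:,:,::-1])
np.savez("w1.npz",position=s['position'],tcp_rot=s['tcp_rot'])
for q in ["speed_knob","gap_collar"]: print(q,[(d['score'],np.round(d['extent']).tolist()) for d in recognise("wrist",q)[:2]])
for p in [(.489,.018,.178),(.493,-.102,.161)]:print(w2pix('wrist',p,s))
E
```

```text
0.8 [ 0.19055936 -0.59522209  0.23357211] [[0.952, 0.305, 0.0], [0.305, -0.952, -0.0], [0.0, 0.0, -1.0]] [-82.5  30.2  82.1   0.   67.7 -10.2]
speed_knob []
gap_collar []
[ -6.94095963 -91.40920981]
[  38.68230445 -107.44811124]invalid input
```

View pics/w1.png

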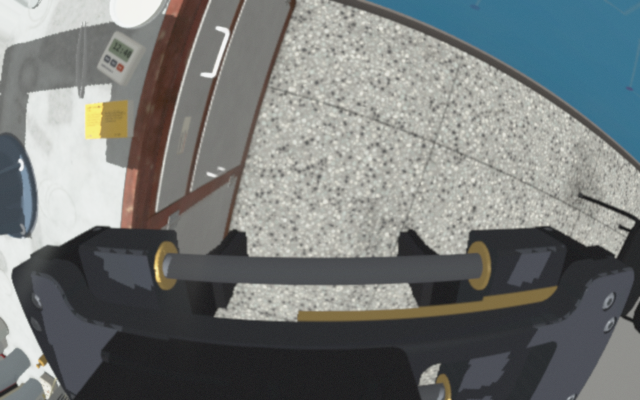

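The image shows only the bench edge and floor, because the move was refused (probably all keys are needed in every row). The hand hides everything below about row 230, so I'll view the knob off to the tool's +x side.

```bash
python3 -m inch '[{"dx":39,"dy":-24,"dz":0,"turn":-0.15,"gripper":100},{"dx":78,"dy":-48,"dz":0,"turn":-0.3,"gripper":100},{"dx":117,"dy":-72,"dz":0,"turn":-0.45,"gripper":100},{"dx":156,"dy":-96,"dz":0,"turn":-0.6,"gripper":100},{"dx":195,"dy":-120,"dz":0,"turn":-0.75,"gripper":100},{"dx":234,"dy":-145,"dz":0,"turn":-0.9,"gripper":100},{"dx":273,"dy":-170,"dz":0,"turn":-1.05,"gripper":100},{"dx":312,"dy":-195,"dz":0,"turn":-1.2,"gripper":100},{"dx":351,"dy":-220,"dz":0,"turn":-1.35,"gripper":100},{"dx":390,"dy":-245,"dz":0,"turn":-1.5,"gripper":100},{"dx":430,"dy":-270,"dz":0,"turn":-1.65,"gripper":100},{"dx":459,"dy":-289,"dz":0,"turn":-1.8,"gripper":100}]' && python3 -m inch '[{"dx":0,"dy":0,"dz":0,"turn":0,"gripper":100},{"dx":0,"dy":0,"dz":0,"turn":0,"gripper":100},{"dx":0,"dy":0,"dz":0,"turn":0,"gripper":100}]'; python3 - <<'E'
from h import *
s=read_state();print(s['time_s'],s['position'],np.round(s['tcp_rot'],3).tolist(),np.round(s['joint_positions'],1))
im=capture("wrist");cv2.imwrite("pics/w2.png",im[:,:,::-1])
np.savez("w2.npz",position=s['position'],tcp_rot=s['tcp_rot'])
for q in ["speed_knob","gap_collar"]: print(q,[(d['score'],np.round(d['extent']).tolist()) for d in recognise("wrist",q)[:2]])
u,v=w2pix('wrist',(.493,-.102,.15),s);print(u,v,w2pix('wrist',(.489,.018,.178),s))
x0=int(np.clip(u-150,0,340));y0=int(np.clip(v-150,0,175));print(x0,y0)
cv2.imwrite("pics/w2c.png",cv2.resize(im[y0:y0+225,x0:x0+300,::-1],(800,600),interpolation=cv2.INTER_CUBIC))
E
```

```text
time_s: 2.15
position: [0.5413, -0.1777, 0.2338]
tcp_rot: [[-0.52, 0.854, 0.001], [0.854, 0.52, 0.0], [-0.0, 0.001, -1.0]]
force: [-0.1, -0.6, -0.3]
opening: 1.0
time_s: 2.45
position: [0.539, -0.1808, 0.2335]
tcp_rot: [[-0.512, 0.859, -0.001], [0.859, 0.512, -0.0], [0.0, -0.001, -1.0]]
force: [-0.2, -0.5, 0.2]
opening: 1.001
2.45 [ 0.53895718 -0.18081363  0.23348558] [[-0.512, 0.859, -0.001], [0.859, 0.512, -0.0], [0.0, -0.001, -1.0]] [-29.8  25.9  90.3  -0.   63.8 -60.6]
speed_knob [(0.94, [327.0, 98.0, 52.0, 65.0])]
gap_collar [(0.8, [405.0, 20.0, 115.0, 39.0])]
323.41398572624337 92.72869768518326 [404.33628432 -43.69302754]
173 0
```

View pics/w2c.png

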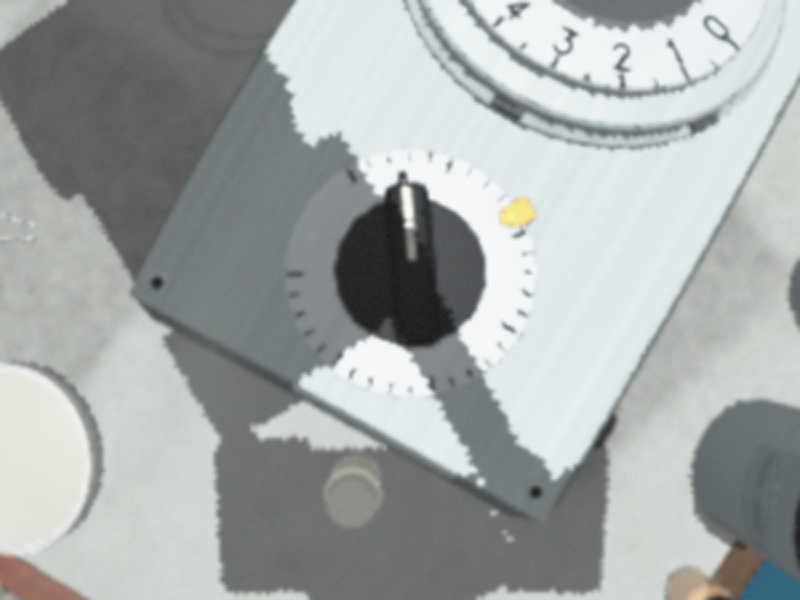

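```bash
python3 - <<'E'
from h import *
s=dict(np.load("w2.npz"))
f=lambda u,v,z:pix2w('wrist',173+u/2.6667,v/2.6667,z,s)[:2]
c=np.mean([f(285,273,.136),f(537,273,.136),f(411,150,.136),f(411,397,.136)],0)
print('centre',c, [np.linalg.norm(f(*p,.136)-c) for p in [(285,273),(537,273),(411,150),(411,397)]])
g=lambda p:(np.linalg.norm(p-c),np.degrees(np.arctan2(*(p-c)[::-1])))
print('marker',g(f(517,212,.141)),'nose',g(f(402,178,.140)))
d=f(405,185,.171)-f(415,340,.171);print('bar',np.linalg.norm(d),np.degrees(np.arctan2(d[1],d[0])), 'barmid',(f(405,185,.171)+f(415,340,.171))/2)
R=s['tcp_rot'];p=s['position']
print('tool shift to centre mm',R.T[:2,:2]@(c-p[:2])*1000, 'tool yaw',np.degrees(np.arctan2(R[1,0],R[0,0])))
E
```

```text
centre [ 0.498712   -0.10564486] [np.float64(0.037675930550471415), np.float64(0.037734284571266916), np.float64(0.0374687345115465), np.float64(0.03788021955309322)]
marker (np.float64(0.03582408982748996), np.float64(61.20053861527686)) nose (np.float64(0.028096911925258525), np.float64(126.38802526748967))
bar 0.04060117118106332 124.41616776145116 barmid [ 0.4978781  -0.10586965]
tool shift to centre mm [85.17570016  3.88826244] tool yaw 120.7782229583015
```

Geometry agrees: the dial radius comes out at 37.7 mm against 38. The pointer is at 125.5° and the marker at 61°, so the knob needs about 64° clockwise. Next is the grasp.

```bash
python3 -m inch '[{"dx":40,"dy":1,"dz":0,"turn":-0.04,"gripper":45},{"dx":85,"dy":3,"dz":0,"turn":-0.08,"gripper":45},{"dx":85,"dy":3,"dz":20,"turn":-0.08,"gripper":45},{"dx":85,"dy":3,"dz":40,"turn":-0.08,"gripper":45},{"dx":85,"dy":3,"dz":55,"turn":-0.08,"gripper":45},{"dx":85,"dy":3,"dz":62,"turn":-0.08,"gripper":45},{"dx":85,"dy":3,"dz":68,"turn":-0.08,"gripper":45},{"dx":85,"dy":3,"dz":72,"turn":-0.08,"gripper":45},{"dx":85,"dy":3,"dz":72,"turn":-0.08,"gripper":45}]' && python3 -m inch '[{"dx":0,"dy":0,"dz":3,"turn":0,"gripper":45},{"dx":0,"dy":0,"dz":5,"turn":0,"gripper":45},{"dx":0,"dy":0,"dz":5,"turn":0,"gripper":45}]' && python3 -m inch '[{"dx":0,"dy":0,"dz":0,"turn":0,"gripper":0},{"dx":0,"dy":0,"dz":0,"turn":0,"gripper":0},{"dx":0,"dy":0,"dz":0,"turn":0,"gripper":0},{"dx":0,"dy":0,"dz":0,"turn":0,"gripper":0},{"dx":0,"dy":0,"dz":0,"turn":0,"gripper":0},{"dx":0,"dy":0,"dz":0,"turn":0,"gripper":0}]'
```

```text
time_s: 3.5
position: [0.4985, -0.1058, 0.1614]
tcp_rot: [[-0.58, 0.815, -0.0], [0.815, 0.58, 0.0], [0.0, -0.0, -1.0]]
force: [0.1, -0.4, 0.3]
opening: 0.456
time_s: 3.8
position: [0.4985, -0.1055, 0.1565]
tcp_rot: [[-0.58, 0.814, -0.0], [0.814, 0.58, 0.0], [0.0, -0.0, -1.0]]
force: [-0.7, -0.6, -1.0]
opening: 0.453
time_s: 4.4
position: [0.4983, -0.1058, 0.1566]
tcp_rot: [[-0.58, 0.814, -0.001], [0.814, 0.58, -0.0], [-0.0, -0.001, -1.0]]
force: [-1.5, -1.5, 1.8]
opening: 0.142
```

```bash
python3 -m inch '[{"dx":0,"dy":0,"dz":0,"turn":0.1,"gripper":0},{"dx":0,"dy":0,"dz":0,"turn":0.22,"gripper":0},{"dx":0,"dy":0,"dz":0,"turn":0.34,"gripper":0},{"dx":0,"dy":0,"dz":0,"turn":0.46,"gripper":0},{"dx":0,"dy":0,"dz":0,"turn":0.58,"gripper":0},{"dx":0,"dy":0,"dz":0,"turn":0.7,"gripper":0},{"dx":0,"dy":0,"dz":0,"turn":0.82,"gripper":0},{"dx":0,"dy":0,"dz":0,"turn":0.94,"gripper":0},{"dx":0,"dy":0,"dz":0,"turn":1.05,"gripper":0},{"dx":0,"dy":0,"dz":0,"turn":1.12,"gripper":0},{"dx":0,"dy":0,"dz":0,"turn":1.12,"gripper":0},{"dx":0,"dy":0,"dz":0,"turn":1.12,"gripper":0}]' && python3 -m inch '[{"dx":0,"dy":0,"dz":0,"turn":0,"gripper":40},{"dx":0,"dy":0,"dz":0,"turn":0,"gripper":40},{"dx":0,"dy":0,"dz":0,"turn":0,"gripper":40},{"dx":0,"dy":0,"dz":-30,"turn":0,"gripper":40},{"dx":0,"dy":0,"dz":-77,"turn":0,"gripper":40},{"dx":-40,"dy":0,"dz":-77,"turn":0,"gripper":100},{"dx":-85,"dy":0,"dz":-77,"turn":0,"gripper":100},{"dx":-85,"dy":0,"dz":-77,"turn":0,"gripper":100},{"dx":-85,"dy":0,"dz":-77,"turn":0,"gripper":100}]'; python3 - <<'E'
from h import *
s=read_state();print(s['position'],np.round(s['joint_positions'],1))
im=capture("wrist");np.savez("w3.npz",position=s['position'],tcp_rot=s['tcp_rot'])
u,v=w2pix('wrist',(.4985,-.1057,.15),s);print(u,v)
x0=int(np.clip(u-150,0,340));y0=int(np.clip(v-150,0,175));print(x0,y0)
cv2.imwrite("pics/w3c.png",cv2.resize(im[y0:y0+225,x0:x0+300,::-1],(800,600),interpolation=cv2.INTER_CUBIC))
E
```

```text
time_s: 5.6
position: [0.4973, -0.1058, 0.1566]
tcp_rot: [[0.478, 0.878, -0.003], [0.878, -0.478, -0.0], [-0.002, -0.002, -1.0]]
force: [-4.3, -2.5, 3.1]
opening: 0.136
time_s: 6.5
position: [0.4576, -0.1807, 0.2336]
tcp_rot: [[0.482, 0.876, 0.001], [0.876, -0.482, 0.001], [0.001, 0.0, -1.0]]
force: [0.6, -0.2, 0.5]
opening: 0.675
[ 0.4576287  -0.18069282  0.23355858] [-3.460e+01  2.000e+01  1.008e+02  1.000e-01  5.920e+01 -5.800e+00]
320.591290359622 101.07699489952996
170 0
```

View pics/w3c.png

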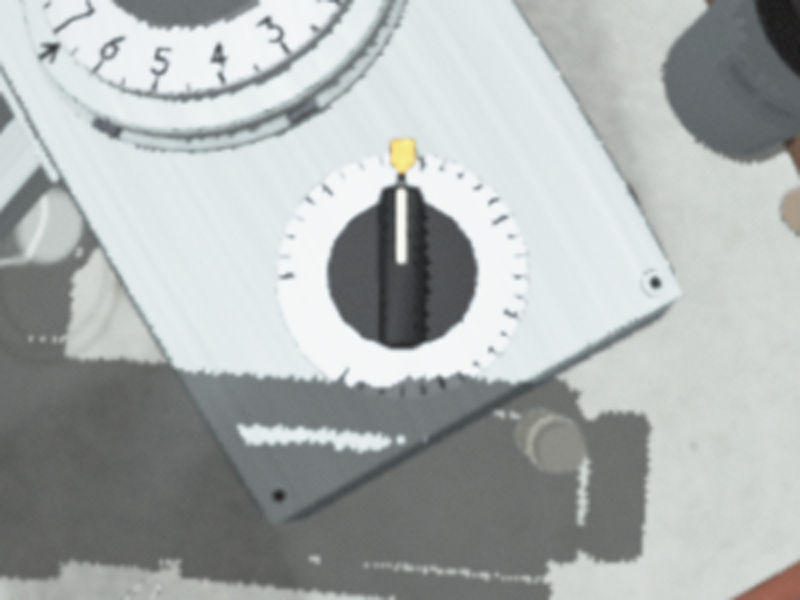

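The knob is done: the pointer nose at (402,180) is in line with the marker at (402,155). The index arrow at 7 is confirmed. Next is the collar.

```bash
python3 -m inch '[{"dx":33,"dy":-20,"dz":0,"turn":0,"gripper":100},{"dx":66,"dy":-40,"dz":0,"turn":0,"gripper":100},{"dx":99,"dy":-61,"dz":0,"turn":0,"gripper":100},{"dx":99,"dy":-61,"dz":0,"turn":0,"gripper":100},{"dx":99,"dy":-61,"dz":0,"turn":0,"gripper":100}]'; python3 - <<'E'
from h import *
s=read_state()
im=capture("wrist");np.savez("w4.npz",position=s['position'],tcp_rot=s['tcp_rot'])
u,v=w2pix('wrist',(.495,.014,.16),s);print(u,v)
print([(d['score'],d['extent']) for d in recognise("wrist","gap_collar")[:2]])
x0=int(np.clip(u-150,0,340));y0=int(np.clip(v-150,0,175));print(x0,y0)
cv2.imwrite("pics/w4c.png",cv2.resize(im[y0:y0+225,x0:x0+300,::-1],(800,600),interpolation=cv2.INTER_CUBIC))
E
```

```text
time_s: 7.05
position: [0.4521, -0.0622, 0.2335]
tcp_rot: [[0.477, 0.879, 0.0], [0.879, -0.477, -0.0], [0.0, 0.0, -1.0]]
force: [0.7, 0.0, 0.7]
opening: 0.996
323.0430347823845 97.19068098177588
[(0.66, [521.2, 218.2, 34.1, 19.3]), (0.63, [322.8, 99.0, 132.8, 128.1])]
173 0
```

View pics/w4c.png

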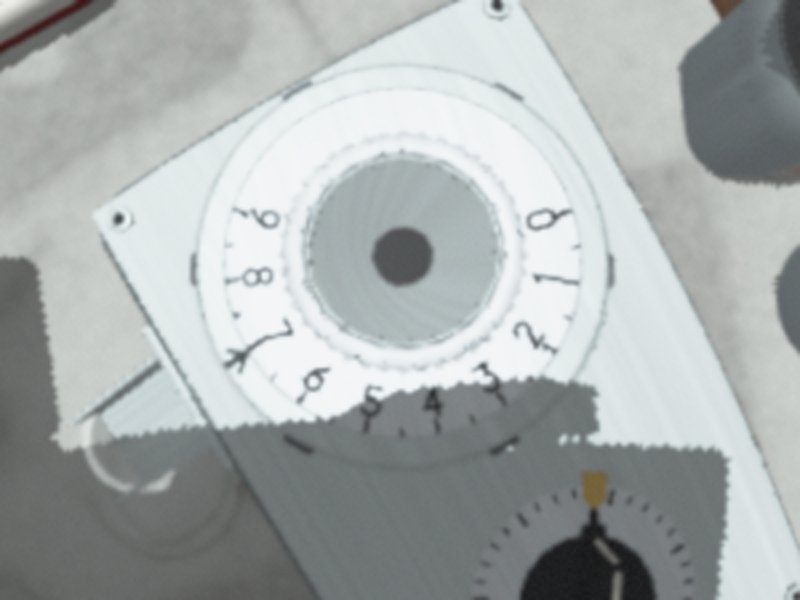

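```bash
python3 - <<'E'
from h import *
s=dict(np.load("w4.npz"));R=s['tcp_rot'];p=s['position']
f=lambda u,v,z:pix2w('wrist',173+u/2.6667,v/2.6667,z,s)[:2]
for P,z in [([(225,263),(582,263),(403,88),(403,438)],.156),([(283,252),(522,252),(403,133),(403,370)],.187),([(303,255),(501,255),(402,158),(402,350)],.187)]:
    q=np.array([f(*a,z) for a in P]);c=q.mean(0);print(c,np.linalg.norm(q-c,axis=1),'tool mm',R.T[:2,:2]@(c-p[:2])*1000)
E
```

```text
[0.49592056 0.01379488] [0.04937723 0.04955909 0.04936987 0.04975858] tool mm [87.74800408  2.33024034]
[0.49553248 0.01377055] [0.02843468 0.02832872 0.02885387 0.02883608] tool mm [87.54168296  2.00064699]
[0.49498541 0.01314499] [0.02346135 0.02346907 0.02337559 0.0232214 ] tool mm [86.73102775  1.81777027]
```

```bash
python3 -m inch '[{"dx":40,"dy":1,"dz":0,"turn":0,"gripper":100},{"dx":87.5,"dy":2,"dz":0,"turn":0,"gripper":100},{"dx":87.5,"dy":2,"dz":15,"turn":0,"gripper":100},{"dx":87.5,"dy":2,"dz":30,"turn":0,"gripper":100},{"dx":87.5,"dy":2,"dz":45,"turn":0,"gripper":100},{"dx":87.5,"dy":2,"dz":55,"turn":0,"gripper":100},{"dx":87.5,"dy":2,"dz":62,"turn":0,"gripper":100},{"dx":87.5,"dy":2,"dz":62,"turn":0,"gripper":100},{"dx":87.5,"dy":2,"dz":62,"turn":0,"gripper":100}]' && python3 -m inch '[{"dx":0,"dy":0,"dz":0,"turn":0,"gripper":0},{"dx":0,"dy":0,"dz":0,"turn":0,"gripper":0},{"dx":0,"dy":0,"dz":0,"turn":0,"gripper":0},{"dx":0,"dy":0,"dz":0,"turn":0,"gripper":0},{"dx":0,"dy":0,"dz":0,"turn":0,"gripper":0},{"dx":0,"dy":0,"dz":0,"turn":0,"gripper":0}]'
```

```text
time_s: 8.05
position: [0.496, 0.0114, 0.1718]
tcp_rot: [[0.481, 0.877, 0.001], [0.877, -0.481, -0.0], [0.0, 0.001, -1.0]]
force: [0.1, -1.1, 0.0]
opening: 0.998
time_s: 8.65
position: [0.4939, 0.0127, 0.1716]
tcp_rot: [[0.48, 0.877, -0.003], [0.877, -0.48, 0.002], [-0.0, -0.004, -1.0]]
force: [-3.8, 3.5, 5.6]
opening: 0.681
```

```bash
python3 -m inch '[{"dx":0,"dy":0,"dz":0,"turn":0.11,"gripper":0},{"dx":0,"dy":0,"dz":0,"turn":0.23,"gripper":0},{"dx":0,"dy":0,"dz":0,"turn":0.35,"gripper":0},{"dx":0,"dy":0,"dz":0,"turn":0.47,"gripper":0},{"dx":0,"dy":0,"dz":0,"turn":0.59,"gripper":0},{"dx":0,"dy":0,"dz":0,"turn":0.71,"gripper":0},{"dx":0,"dy":0,"dz":0,"turn":0.83,"gripper":0},{"dx":0,"dy":0,"dz":0,"turn":0.95,"gripper":0},{"dx":0,"dy":0,"dz":0,"turn":1.07,"gripper":0},{"dx":0,"dy":0,"dz":0,"turn":1.18,"gripper":0},{"dx":0,"dy":0,"dz":0,"turn":1.26,"gripper":0},{"dx":0,"dy":0,"dz":0,"turn":1.26,"gripper":0}]' && python3 -m inch '[{"dx":0,"dy":0,"dz":0,"turn":0,"gripper":0},{"dx":0,"dy":0,"dz":0,"turn":0,"gripper":0}]'  && python3 -m inch '[{"dx":0,"dy":0,"dz":0,"turn":0,"gripper":100},{"dx":0,"dy":0,"dz":0,"turn":0,"gripper":100},{"dx":0,"dy":0,"dz":0,"turn":0,"gripper":100},{"dx":0,"dy":0,"dz":0,"turn":0,"gripper":100},{"dx":0,"dy":0,"dz":-20,"turn":0,"gripper":100},{"dx":0,"dy":0,"dz":-62,"turn":0,"gripper":100},{"dx":-40,"dy":0,"dz":-80,"turn":0,"gripper":100},{"dx":-70,"dy":0,"dz":-80,"turn":0,"gripper":100},{"dx":-85,"dy":0,"dz":-80,"turn":0,"gripper":100},{"dx":-85,"dy":0,"dz":-80,"turn":0,"gripper":100},{"dx":-85,"dy":0,"dz":-80,"turn":0,"gripper":100}]'; python3 - <<'E'
from h import *
s=read_state()
im=capture("wrist");np.savez("w5.npz",position=s['position'],tcp_rot=s['tcp_rot'])
u,v=w2pix('wrist',(.4955,.0138,.16),s);print(u,v)
x0=int(np.clip(u-150,0,340));y0=int(np.clip(v-150,0,175));print(x0,y0)
cv2.imwrite("pics/w5c.png",cv2.resize(im[y0:y0+225,x0:x0+300,::-1],(800,600),interpolation=cv2.INTER_CUBIC))
E
```

```text
time_s: 9.85
position: [0.4926, 0.0153, 0.1716]
tcp_rot: [[0.981, -0.191, -0.006], [-0.191, -0.981, 0.006], [-0.007, -0.005, -1.0]]
force: [-5.4, 10.2, 8.1]
opening: 0.684
time_s: 10.05
position: [0.4927, 0.0153, 0.1716]
tcp_rot: [[0.982, -0.19, -0.006], [-0.19, -0.982, 0.006], [-0.007, -0.005, -1.0]]
force: [-5.8, 10.7, 8.4]
opening: 0.681
time_s: 11.15
position: [0.4133, 0.0274, 0.2519]
tcp_rot: [[0.982, -0.189, 0.002], [-0.189, -0.982, -0.001], [0.002, 0.0, -1.0]]
force: [-0.4, -0.7, 0.1]
opening: 1.001
318.46194104217744 106.05812060554155
168 0
```

View pics/w5c.png

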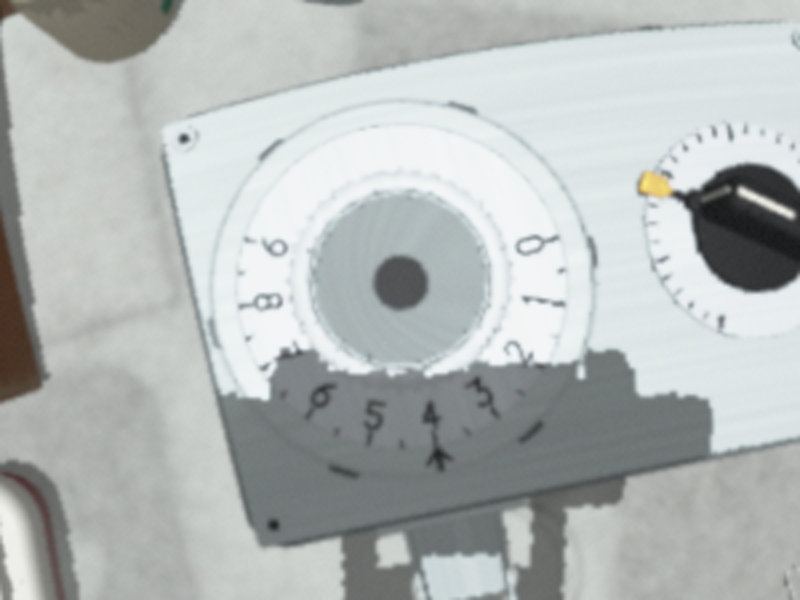

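The collar's 4 mark at (434,440) stands at the index arrow at (438,457), and the knob's nose still points at the brass marker (655,184). The gripper is clear, so I'm handing in.

```bash
python3 -c "
from rig import *
s=read_state();print(s['time_s'],s['force'],s['position']);print(hand_in())"
```

```text
11.2 [ 0.49492759 -0.35105669  0.39413205] [0.41374304 0.02729879 0.25182984]
the job is handed in; nothing more can be done
None
```

The mill is set up and the job was handed in at 11.2 s; no verdict is reported.

- **Speed knob:** I turned it about 64° clockwise. The close-up afterwards showed the pointer nose in line with the brass marker, and the last picture still did.
- **Gap collar:** I turned it three clicks clockwise, from 7 to 4. The last picture shows the 4 mark standing at the index arrow.
- **Surroundings:** I never reached low enough to touch the jars, dish, vial or flask. I did not measure their positions again at the end. The gripper was open and clear, with no contact force to speak of.
- **Other notes:** My first move command was refused as invalid input, because its rows did not carry all the keys. It moved nothing. No check after that failed or disagreed.

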